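# Load the gas test kiln, hang its lift-off door and set the gas

### The arm

A 7-joint arm with a two-finger parallel gripper is mounted at the origin on the work surface. World frame = base frame: x ahead of the robot, y to its left, z up, the work surface at z = 0. Lengths are in m, angles in rad, forces in N, time in s.
With the tool pointing down it reaches from about 0.425 to 0.875 m from the base axis. Payload 8.4 kg.
Tool frame: the origin (TCP) lies on the centre line of the jaws, within the pads' length; the fingertips stand 11 mm ahead of it and the grasp point (between the pads) lies 8 mm behind it (arm.finger_overhang is the distance from the TCP to the fingertips, in m); z points along the fingers, y is the line along which they close (so a half turn about z gives the same grasp; the last joint's range is limited). The gripper opens to 87 mm and grips with 3 to 60 N. Pads are 19 mm wide; open, the fingers measure 117 mm over their backs; the gripper's body (75 mm by 190 mm) begins 51 mm behind the grasp point.
Start: joints at [-1.276, 0.333, 0.04, 1.465, -0.013, 1.343, -0.059], TCP at [0.249, 0.6, 0.234] pointing down, gripper open.
Joint ranges: [-2.58, 2.58], [-0.38, 2.09], [-1.3, 1.39], [0.25, 2.4], [-1.5, 4.64], [0.08, 2.09], [-2.65, 2.65]. Speed limits (rad/s): [2.22, 2.22, 2.79, 2.79, 3.14, 3.14, 3.14].

### API

Orientations are given as a unit quaternion [w, x, y, z].
In Python, from rig import arm, get_state, imaging, hand_in gives the robot as it stands. The module is installed in compiled form; this text tells all that it offers. Calls block until the motion is done:
- arm.movep(position, orientation): joint-space move of the TCP to a pose.
- arm.servo_line(position, feed=0.15, attitude=None): straight line of the TCP; attitude=None keeps the orientation; feed is the mean speed in m/s.
- arm.move_joints(angles): joint-space move.
- arm.set_gripper(opening, grasp_force=None): finger opening in m; grasp_force is the grip in N (None keeps the last); returns when the fingers have stopped.
- arm.sleep(seconds).
- arm.inverse_kinematics(position, orientation): joint angles nearest the present ones, or None.
- get_state(): the state.
- imaging.grab_frame(name): name is "scene" or "top" or "wrist"; returns a dict with "frame" (400x640x3 uint8, blue, green, red), "range_z" (400x640 float32, m along the optical axis (not along the pixel's ray), 0 where there is no reading), "fx", "fy", "cx", "cy" (pixels), "dist" ([k1, k2, p1, p2, k3] as OpenCV has them; the pictures are not rectified), "pose" (4x4, takes a point from camera to world coordinates); the wrist camera has in their place "hand_eye" (4x4, takes a point from camera to tool coordinates, whose origin is the TCP and whose axes are the flange's). Camera axes: x right, y down, z forward; pixel columns grow to the right and rows downward; lengths in m; the calibration is good to about 2 mm. A picture is of the moment at which its call begins: read the wrist's pose just before it.
A pose or a line that the arm cannot do raises arm.MotionError and nothing moves.
- hand_in(): hands the job in; it is judged then, once.
The state is a dict: "clock": time; "joints": joint angles; "dq": joint speeds; "joint_torque": joint torques, N m; "ee_pos": TCP position; "orientation": TCP orientation; "wrist_force": force on the tool from outside, world axes, zero at the start; "ft_torque": the same for the moment, N m; "width": finger opening in m; "grasp_force": force on a finger pad.
Only numpy, scipy, OpenCV 4.12 (cv2) and the standard library are available. Lean on these libraries where they do the work, as an engineer would, in place of code of your own. Each camera call takes 0.05 s, during which the arm holds its last target. There are 200 camera calls.

### The job

Get the small gas kiln ready to fire: draw its hearth car out by the pull bar, stand every cup from the ware board upright and flat on the hearth inside the low rim, and push the car fully home. Then lift the kiln door out of its wooden stand and hang it shut on the kiln so that both hinge knuckles are fully down on their pins, and only when the door is hung turn the yellow gas lever until it lines up with the red set pointer on its scale. Do not knock over or shove the paint jars and the glaze bowl standing around.

Things in the scene. Friction and masses are not known exactly. Their poses are not given: they have to be found in the camera images.
- kiln: small gas kiln, fixed: box 290 (x) x 270 (y) x 250 mm high. Origin: centre of the underside. Its front, with the mouth (212 mm wide, up to z 207), looks along its own -x, at x = -145 mm. Two rails (tops z 34, y = +-75) run out to x = -385. On the front: hinge pins at y = +136; a landing block (y -123 to -103, x -145 to -185, top z 82) for the door's free corner. Gas valve off its -y side.
- hearth_car (a joint): slide of the hearth car on its track, m: 0 = fully in, 0.24 = fully out, along the kiln's -x. About 3 N of friction; stays where left. Starts 0 to 0.07; draw it (nearly) fully out to load it from above.
- hearth_top (a point): centre of the top of the car's flat white hearth deck, axes as the kiln's; 72 mm above the table, 200 x 200 mm with a rim 6 mm wide and 6 mm high all round (188 x 188 mm inside). Rides with the car: at kiln x = -25 mm fully in, -265 mm fully out.
- car_bar (a point): middle of the car's steel pull bar: 14 x 14 mm section, 120 mm long along the kiln's y, centre 64 mm above the table, 210 mm from the hearth centre towards the kiln's -x (110 mm off the deck's edge), on two arms at y = +-50 mm. With the car in it lies 90 mm in front of the kiln's front. Can be pinched from above or pushed.
- door: lift-off door: white slab in a metal frame, 34 (x) x 240 (y) x 165 mm high, about 0.7 kg. Origin: centre of the underside; outer face (peephole) looks along its -x. Starts upright in a fixed wooden stand (base 12 mm thick, slot 42 mm wide, cheeks 58 mm high): lift straight up. Hung and shut, its axes match the kiln's, origin at (-166, 0, 82) mm in the kiln's frame, back face 4 mm off the front.
- door_bar (a point): middle of the bar handle above the door's top edge: 14 x 14 mm section, 124 mm long along the door's y, centre 220 mm above the door's underside, above its centre of mass; 48 mm of free height under the bar between its posts (y = +-56 mm).
- knuckle_low (a point): lower end of the bore of the lower hinge knuckle on the door's +y edge (door frame: 0, 136, 18 mm). Knuckles are upright tubes, 26 mm outside, 16 mm bore, 26 mm long. Fully down when this point coincides with pin_low.
- knuckle_high (a point): lower end of the bore of the upper hinge knuckle (door frame: 0, 136, 128 mm). Fully down when it coincides with pin_high.
- pin_low (a point): foot of the lower hinge pin, on top of its bracket (kiln frame: -166, 136, 100 mm). The pin is upright, 11 mm diameter, 25 mm tall, the top 8 mm tapered; the bracket below it is 14 mm thick and passes 8 mm clear of the door slab's edge.
- pin_high (a point): foot of the upper hinge pin, on its bracket (kiln frame: -166, 136, 210 mm); same pin and bracket. The lower knuckle must pass below the upper bracket: bring the door in from the front, raised 30 to 65 mm above its seat, then lower it straight down.
- gas_valve (a joint): opening of the gas ball valve, rad: 0 = shut (lever along the kiln's -x), grows counter-clockwise seen from above to 1.571 = fully open (lever along the kiln's -y, in line with the pipe). 0.15 N m of friction: stays where left. Starts shut.
- lever_grip (a point): middle of the yellow sleeve of the valve's lever, 96 mm from the valve axis, 147 mm above the table; sleeve 60 mm long, 16 x 16 mm section. The point's own -x points outwards along the lever. The kiln's wall is 72 mm from the valve axis.
- valve_axis (a point): the valve's upright axis at the lever's height (kiln frame: -90, -207, 145 mm). Below the lever lies a white round scale plate, 120 mm diameter, top 131 mm above the table, with black ticks every 15 degrees from shut to open.
- set_pointer (a joint): angle of the red set pointer on the scale, rad, counted exactly as joint gas_valve; only a mark, stiffly clamped. Between 0.4 and 0.9.
- pointer_tip (a point): outer tip of the red set pointer, 68 mm from the valve axis on the scale plate; its own -x points outwards.
- ware_board: plywood ware board, fixed, 300 (x) x 215 (y) x 9 mm; origin: centre of the underside.
- cup_a: terracotta cup with a painted blue band: straight open tumbler, 62 mm diameter from 8 mm up, 54 mm at the foot, 60 mm tall, wall 5 mm, 140 g. Origin: centre of the underside, z up. None if absent in this run. Starts standing on the ware board; may get knocked a few cm aside.
- cup_b: terracotta cup with a painted red band: straight open tumbler, 62 mm diameter from 8 mm up, 54 mm at the foot, 60 mm tall, wall 5 mm, 140 g. Origin: centre of the underside, z up. None if absent in this run. Starts standing on the ware board; may get knocked a few cm aside.
- cup_c: terracotta cup with a painted yellow band: straight open tumbler, 62 mm diameter from 8 mm up, 54 mm at the foot, 60 mm tall, wall 5 mm, 140 g. Origin: centre of the underside, z up. None if absent in this run. Starts standing on the ware board; may get knocked a few cm aside.
- cup_d: terracotta cup with a painted green band: straight open tumbler, 62 mm diameter from 8 mm up, 54 mm at the foot, 60 mm tall, wall 5 mm, 140 g. Origin: centre of the underside, z up. None if absent in this run. Starts standing on the ware board; may get knocked a few cm aside.
- jar_blue: blue paint jar, 52 mm diameter, 62 mm tall, white lid; leave alone. Origin: centre of the underside.
- jar_green: green paint jar, 52 mm diameter, 62 mm tall, white lid; leave alone. Origin: centre of the underside.
- jar_red: red paint jar, 52 mm diameter, 62 mm tall, white lid; leave alone. Origin: centre of the underside.
- glaze_bowl: blue glaze bowl, 110 mm across, 50 mm tall; leave alone. Origin: centre of the underside.

How it is judged:
By the outcome, as a careful person would: the job done as asked, in the order asked, and still so for the second after the job is handed in, with the robot touching nothing.
Of cup_a, cup_b, cup_c, cup_d only 2 to 4 are there at a start; the rules pass over those that are not, and their reading is None.
At some moment in a run one of cup_a, cup_b, cup_c, cup_d may be knocked a few centimetres aside while the robot is not near it.
It also fails if it takes over 210 s, if anything falls off the work surface, if the arm or the gripper's body presses on something with over 40 N, if the wrist force passes 120 N, or if a joint passes its speed limit or range.

## Working session

There is one attempt and no reset: what is moved stays moved. The work goes in short steps, each a Python script; the robot and the scene stay as the last script left them, time stands still between calls to the robot, and variables do not carry over. Pictures are saved under pics/ and viewed, at most 17 in all, crops included, and the job is handed in when it is done.

```bash
mkdir -p pics
cat > h.py <<'E'
import numpy as np, cv2
from rig import arm, get_state, imaging, hand_in
from scipy.spatial.transform import Rotation as R
def quat(yaw):  # tool down, tool y axis at yaw+90deg ; tool x along yaw
    m=np.array([[np.cos(yaw),np.sin(yaw),0],[np.sin(yaw),-np.cos(yaw),0],[0,0,-1]])
    q=R.from_matrix(m).as_quat(); return [q[3],q[0],q[1],q[2]]
def Tw(s):
    T=np.eye(4); o=s['orientation']; T[:3,:3]=R.from_quat([o[1],o[2],o[3],o[0]]).as_matrix(); T[:3,3]=s['ee_pos']; return T
def grab(n):
    s=get_state(); f=imaging.grab_frame(n)
    f['T']=f['pose'] if 'pose' in f else Tw(s)@f['hand_eye']; return f
def cloud(f):
    h,w=f['range_z'].shape; K=np.array([[f['fx'],0,f['cx']],[0,f['fy'],f['cy']],[0,0,1]])
    u,v=np.meshgrid(np.arange(w),np.arange(h))
    p=cv2.undistortPoints(np.stack([u,v],-1).reshape(-1,1,2).astype(float),K,np.array(f['dist'])).reshape(h,w,2)
    z=f['range_z'][...,None]; P=np.concatenate([p*z,z],-1)
    P=P@np.array(f['T'])[:3,:3].T+np.array(f['T'])[:3,3]; P[f['range_z']<=0]=np.nan; return P
E
python3 - <<'E'
from h import *
s=get_state(); print(s['clock'],s['ee_pos'],s['orientation'])
for n in ('scene','top'):
    f=grab(n); cv2.imwrite(f'pics/{n}0.png',f['frame']); np.savez(f'{n}0.npz',P=cloud(f),I=f['frame']); print(n,np.round(f['T'],3).tolist(),f['fx'])
E
```

```text
0.0 [0.24926129 0.5998163  0.23264856] [-9.46126360e-05  1.95652964e-01  9.80672858e-01 -8.09061800e-04]
scene [[-0.739, 0.435, -0.514, 1.304], [0.674, 0.475, -0.566, 0.818], [-0.002, -0.765, -0.644, 1.046], [0.0, 0.0, 0.0, 1.0]] 472.81236618340455
top [[-0.011, -0.986, 0.168, 0.358], [-1.0, 0.008, -0.017, 0.043], [0.016, -0.168, -0.986, 1.564], [0.0, 0.0, 0.0, 1.0]] 476.09570087499173
```

View pics/scene0.png

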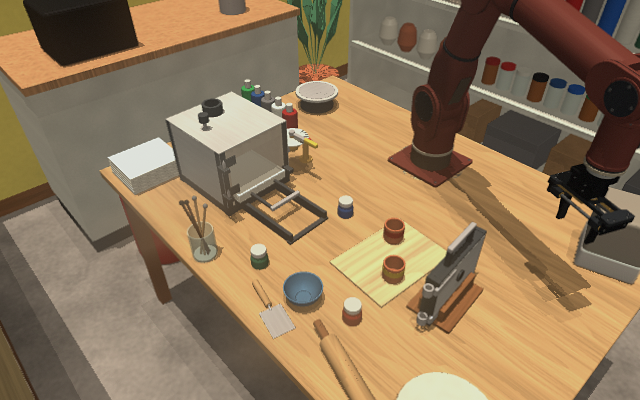

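View pics/top0.png

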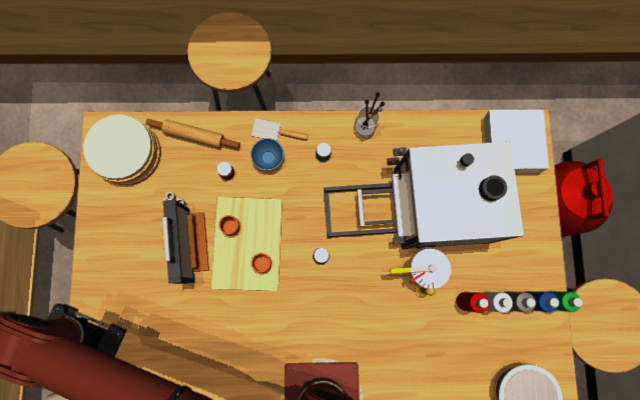

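Two cups (top 229,226 and 262,263), the door in its stand (180,243), the kiln on the right with its front to the left and the car slightly out, the valve at (430,268), jars at (226,171), (323,151), (321,256) and the bowl at (267,155). Next I measure from the depth.

Run:
```python
from h import *
D=np.load('top0.npz');P=D['P'];I=D['I'];S=np.load('scene0.npz')
def rect(m,n):
    q=P[m][:,:2]; r=cv2.minAreaRect((q*1000).astype(np.float32)); print(n,m.sum(),np.round(r[0],1),np.round(r[1],1),round(r[2],2), np.round(np.nanmedian(P[m],0),4))
def box(u0,u1,v0,v1,z0,z1):
    m=np.zeros(P.shape[:2],bool); m[v0:v1,u0:u1]=True; return m&(P[...,2]>z0)&(P[...,2]<z1)
def clean(m):
    n,l,st,_=cv2.connectedComponentsWithStats(m.astype(np.uint8)); return l==1+np.argmax(st[1:,4])
m=cv2.morphologyEx(clean(box(395,535,135,255,.243,.258)).astype(np.uint8),cv2.MORPH_OPEN,np.ones((5,5)))>0; rect(m,'kiln')
rect(clean(box(150,200,190,300,.225,.25)),'doorbar')
rect(clean(box(150,200,190,300,.165,.19)),'doortop')
rect(box(150,200,185,210,.14,.20),'knuck')
for c,(u,v) in dict(c1=(229,226),c2=(262,263)).items():
    rect(clean(box(u-16,u+16,v-16,v+16,.055,.08)),c)
rect(clean(box(208,285,195,292,.004,.015)),'board')
rect(clean(box(340,372,180,240,.05,.08)),'carbar')
rect(clean(box(318,345,180,240,.02,.08)),'rails')
for c,(u,v) in dict(jr=(226,171),jg=(323,151),jb=(321,256),bowl=(267,155)).items():
    rect(clean(box(u-20,u+20,v-20,v+20,.035,.08)),c)
hsv=cv2.cvtColor(I,cv2.COLOR_BGR2HSV);H,Sa,V=[hsv[...,i].astype(int) for i in range(3)]
w=np.zeros(P.shape[:2],bool); w[245:300,380:460]=True
rect(w&(abs(H-28)<6)&(Sa>160)&(V>100)&(P[...,2]>.1),'yellow')
rect(w&((H<6)|(H>174))&(Sa>150)&(V>80),'red')
rect(clean(w&(abs(P[...,2]-.131)<.006)),'scale')
# cups in scene
I2=S['I'];P2=S['P']
print(P2[231,394],P2[268,393])
cv2.imwrite('pics/cr.png',np.vstack([cv2.resize(I2[205:295,340:460],None,fx=5,fy=5)[:300],cv2.resize(I[240:300,370:490],None,fx=5,fy=5)]))
```

```text
kiln 8748 [ 614.7 -407.8] [273.3 294.5] 3.27 [ 0.604  -0.3955  0.2518]
doorbar 260 [488.4 433.4] [123.2  15.4] 6.73 [0.4876 0.4326 0.239 ]
doortop 953 [501.5 434.7] [267.  39.] 6.54 [0.4874 0.4297 0.178 ]
knuck 219 [606.9 447.5] [58.4 38.1] 9.66 [0.6019 0.4436 0.1743]
c1 120 [548.5 290. ] [59.8 60.1] 15.65 [0.549  0.2917 0.0688]
c2 112 [428.8 185.6] [60.3 62.1] 50.48 [0.4294 0.184  0.0688]
board 4933 [497.1 236.1] [233.  313.6] 89.3 [0.4907 0.2361 0.0097]
carbar 229 [ 598.7 -143.4] [ 43.8 121.3] 88.19 [ 0.599  -0.1338  0.0704]
rails 91 [669.4 -51.3] [14.2 63.5] 4.13 [ 0.669  -0.0529  0.0345]
jr 196 [729.2 306.7] [45.9 48. ] 89.49 [0.7288 0.3059 0.0622]
jg 193 [791.1 -17.4] [47. 49.] 74.33 [ 0.7876 -0.0174  0.0623]
jb 184 [450.1  -3.4] [45.8 45.6] 55.34 [ 0.4494 -0.0032  0.0623]
bowl 265 [783.5 170.5] [107.5 108.2] 0.32 [0.8042 0.1797 0.0473]
yellow 101 [ 379.1 -273.6] [143.9  35. ] 65.98 [ 0.3975 -0.232   0.1561]
red 30 [ 376.1 -290.6] [16.6 43.7] 20.86 [ 0.3743 -0.2835  0.1342]
scale 1053 [ 402.3 -329.1] [115.1 115.9] 88.68 [ 0.4002 -0.3322  0.132 ]
[0.44805167 0.20297753 0.06666758] [0.52823643 0.27435887 0.0210894 ]
```

View pics/cr.png

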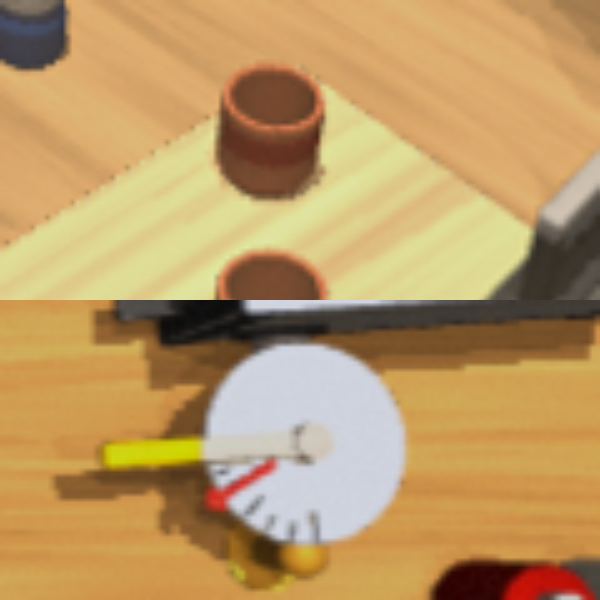

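```bash
cat >> h.py <<'E'
A=np.radians(3.27); C=np.array([.6147,-.4078])
XK=np.array([np.sin(A),-np.cos(A)]); YK=np.array([np.cos(A),np.sin(A)])
def K(x,y): return C+XK*x+YK*y
def bestq(p,yaw):
    q0=np.array(get_state()['joints']); b=None
    for y in (yaw,yaw+np.pi):
        j=arm.inverse_kinematics(list(p),quat(y))
        if j is not None:
            c=np.abs(np.array(j)-q0).max()
            if b is None or c<b[0]: b=(c,y)
    return b
def go(p,yaw):
    b=bestq(p,yaw)
    if b is None: raise Exception(f'noIK {p}')
    arm.movep([float(v) for v in p],quat(b[1]))
def line(p,feed=.15,yaw=None):
    arm.servo_line([float(v) for v in p],feed=feed,attitude=None if yaw is None else quat(yaw))
def st(t=''):
    s=get_state(); print(t,round(s['clock'],1),np.round(s['ee_pos'],4),'w',round(s['width'],4),'gf',round(s['grasp_force'],1),'F',np.round(s['wrist_force'],1))
E
python3 - <<'E'
from h import *
p=np.array(get_state()['ee_pos']); line([p[0]+.1,p[1]-.05,.36],.25); st()
b=K(-.274,0); print(b,bestq([*b,.2],A), bestq([*K(-.166,0),.34],A))
go([*b,.2],A); st()
arm.set_gripper(.05,30); line([*b,.056],.15); arm.set_gripper(0,30); st('grip')
q=K(-.473,0); line([*q,.056],.12); st('out')
arm.set_gripper(.05); line([*q,.2],.25); st()
f=grab('wrist'); cv2.imwrite('pics/w1.png',f['frame']); np.savez('w1.npz',P=cloud(f),I=f['frame']); print(np.round(f['hand_eye'],3).tolist())
f=grab('top'); cv2.imwrite('pics/top1.png',f['frame']);np.savez('top1.npz',P=cloud(f),I=f['frame'])
E
```

```text
0.9 [0.3479 0.5502 0.3586] w 0.087 gf 0.0 F [-1.2  0.8 -0.3]
[ 0.59907069 -0.13424612] (np.float64(1.2374606796167449), np.float64(0.05707226654021458)) (np.float64(1.0377666607564686), np.float64(0.05707226654021458))
 3.6 [ 0.5995 -0.1331  0.2   ] w 0.0869 gf 0.0 F [-0.3  0.   0.2]
grip 6.3 [ 0.5991 -0.1338  0.056 ] w 0.0133 gf 30.0 F [-1.6  1.9  1.4]
out 8.1 [0.588  0.0645 0.0561] w 0.014 gf 30.0 F [ 5.5  2.3 -3.5]
 9.7 [0.5873 0.0646 0.1993] w 0.0498 gf 0.0 F [-0.6  0.2 -1.2]
[[-0.001, -0.961, -0.277, 0.076], [1.0, -0.001, -0.0, -0.001], [-0.0, -0.277, 0.961, -0.151], [0.0, 0.0, 0.0, 1.0]]
```

View pics/top1.png

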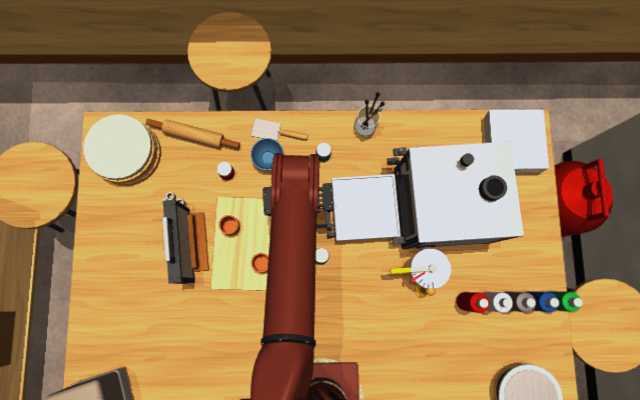

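View pics/w1.png

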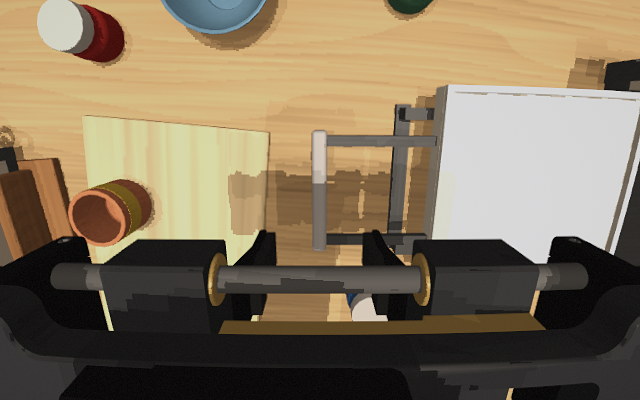

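```bash
cat >> h.py <<'E'
def cupfind(f=None,near=None,r=.09):
    f=f or grab('top'); P=cloud(f)
    q=P[(np.abs(P[...,2]-.069)<.009)&(np.hypot(P[...,0]-near[0],P[...,1]-near[1])<r)][:,:2]
    r=cv2.minEnclosingCircle((q*1000).astype(np.float32)); return np.array(r[0])/1000,r[1],len(q)
E
python3 - <<'E'
from h import *
D=np.load('top1.npz');P=D['P']
m=np.zeros(P.shape[:2],bool); m[170:246,328:400]=True; m&=abs(P[...,2]-.074)<.008
r=cv2.minAreaRect((P[m][:,:2]*1000).astype(np.float32)); print('deck',r, K(-.263,0))
c,rad,n=cupfind(near=(.5485,.290)); print(c,rad,n)
assert abs(rad-31)<4
arm.set_gripper(.085); go([*c,.2],A); line([*c,.045],.2); arm.set_gripper(.05,15); st('grip')
line([*c,.2],.25)
c2,rad,n=cupfind(near=(.4288,.1856)); print(c2,rad,n)
d=K(-.263-.010,.045); go([*d,.2],A); line([*d,.120],.15); line([*d,.1095],.04); st('down')
f=grab('scene'); cv2.imwrite('pics/s1.png',f['frame'][100:350,100:450])
E
```

```text
deck ((590.1738891601562, -136.292724609375), (222.792236328125, 223.4954833984375), 2.6071200370788574) [ 0.59969814 -0.14522821]
[0.54754993 0.29015143] 31.479591369628906 113
grip 13.1 [0.5477 0.2903 0.0455] w 0.0616 gf 14.9 F [-1.2  0.2  4.8]
[0.42756659 0.1864131 ] 32.1246452331543 99
down 16.6 [ 0.644  -0.1326  0.1094] w 0.0615 gf 15.0 F [ 0.1  0.1 -1. ]
```

View pics/s1.png

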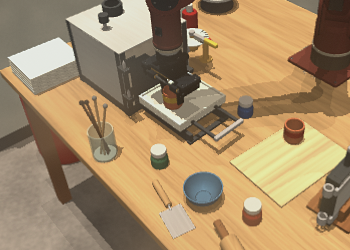

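The cup is held over the deck just above contact (crop 175,95), inside the rim. Release it and do the second cup.

Run:
```python
from h import *
d=K(-.273,.045); line([*d,.1082],.03); st('touch'); arm.set_gripper(.085); line([*d,.2],.2)
c,rad,n=cupfind(near=(.4276,.1864)); print(c,rad,n)
if abs(rad-31)>4: raise SystemExit
go([*c,.2],A); line([*c,.045],.2); arm.set_gripper(.05,15); st('grip'); line([*c,.2],.25)
d=K(-.273,-.045); go([*d,.2],A); line([*d,.120],.15); line([*d,.1083],.03); st('touch')
arm.set_gripper(.085); line([*d,.24],.2)
b=K(-.475-.04,0); arm.set_gripper(0); go([*b,.2],A+np.pi/2); st()
f=grab('wrist'); cv2.imwrite('pics/w2.png',f['frame']); 
P=cloud(grab('top'))
for y in (.045,-.045):
    k=K(-.273,y); q=P[(abs(P[...,2]-.132)<.008)&(np.hypot(P[...,0]-k[0],P[...,1]-k[1])<.05)][:,:2]
    print(k,cv2.minEnclosingCircle((q*1000).astype(np.float32)))
```

```text
touch 16.9 [ 0.6443 -0.1328  0.1086] w 0.0618 gf 15.0 F [ 1.1 -0.2  1.6]
[0.42963983 0.18599126] 32.61049270629883 102Traceback (most recent call last):
  File "<stdin>", line 5, in <module>
  File "h.py", line 34, in line
    arm.servo_line([float(v) for v in p],feed=feed,attitude=None if yaw is None else quat(yaw))
    ~~~~~~~~~~~~~~^^^^^^^^^^^^^^^^^^^^^^^^^^^^^^^^^^^^^^^^^^^^^^^^^^^^^^^^^^^^^^^^^^^^^^^^^^^^^
rig.MotionError: the arm cannot follow that straight line within its joint ranges
```

Run:
```python
from h import *
st()
c=[.4292,.1862]
for dy in range(-180,180,15):
    r=[arm.inverse_kinematics([*c,z],quat(np.radians(dy))) for z in (.045,.12,.2)]
    if all(x is not None for x in r): print(dy,np.round(r[0],2),np.round(r[2],2))
```

```text
19.9 [0.4303 0.1855 0.2003] w 0.0851 gf 0.0 F [ 0.4 -0.5  0.5]
-180 [ 0.47  0.35 -1.09  2.06  0.38  0.95  0.75] [-1.7  -0.16  1.13  1.98  0.15  1.24  0.94]
-165 [ 0.47  0.35 -1.09  2.06  0.38  0.95  1.01] [-1.7  -0.16  1.13  1.98  0.15  1.24  1.21]
-150 [ 0.47  0.35 -1.09  2.06  0.38  0.95  1.28] [-1.7  -0.16  1.13  1.98  0.15  1.24  1.47]
-135 [ 0.47  0.35 -1.09  2.06  0.38  0.95  1.54] [-1.7  -0.16  1.13  1.98  0.15  1.24  1.73]
-120 [ 0.47  0.35 -1.09  2.06  0.38  0.95  1.8 ] [-1.7  -0.16  1.13  1.98  0.15  1.24  1.99]
-105 [ 0.47  0.35 -1.09  2.06  0.38  0.95  2.06] [-1.7  -0.16  1.13  1.98  0.15  1.24  2.25]
-90 [ 0.47  0.35 -1.09  2.06  0.38  0.95  2.32] [-1.7  -0.16  1.13  1.98  0.15  1.24  2.51]
-30 [-1.38  0.24  0.98  2.14 -0.26  0.88 -2.35] [-1.31 -0.07  0.79  1.97  0.05  1.22 -2.64]
-15 [-1.42  0.26  1.03  2.14 -0.29  0.89 -2.06] [-1.77 -0.2   1.18  1.98  0.19  1.25 -2.49]
0 [-1.42  0.26  1.03  2.14 -0.29  0.89 -1.8 ] [-1.83 -0.24  1.21  1.98  0.24  1.26 -2.28]
15 [-1.25  0.21  0.82  2.13 -0.19  0.88 -1.62] [-1.89 -0.29  1.24  1.98  0.29  1.28 -2.06]
30 [-1.07  0.18  0.62 
[... 192 characters left out ...]
5  0.87 -0.98] [-1.7  -0.16  1.13  1.98  0.15  1.24 -1.15]
75 [-0.54  0.16  0.04  2.1  -0.01  0.88 -0.76] [-1.7  -0.16  1.13  1.98  0.15  1.24 -0.89]
90 [-0.18  0.18 -0.34  2.08  0.08  0.88 -0.57] [-1.7  -0.16  1.13  1.98  0.15  1.24 -0.63]
105 [-0.01  0.21 -0.53  2.08  0.13  0.89 -0.36] [-1.7  -0.16  1.13  1.98  0.15  1.24 -0.36]
120 [ 0.16  0.24 -0.72  2.07  0.2   0.9  -0.15] [-1.7  -0.16  1.13  1.98  0.15  1.24 -0.1 ]
135 [ 0.32  0.28 -0.91  2.06  0.28  0.92  0.05] [-1.7  -0.16  1.13  1.98  0.15  1.24  0.16]
150 [ 0.47  0.35 -1.09  2.06  0.38  0.95  0.23] [-1.7  -0.16  1.13  1.98  0.15  1.24  0.42]
165 [ 0.47  0.35 -1.09  2.06  0.38  0.95  0.49] [-1.7  -0.16  1.13  1.98  0.15  1.24  0.68]
```

Run:
```python
from h import *
Y=np.radians(75)
arm.move_joints([-.5,-.05,0,1.97,0,1.22,-.76]); st(); print(bestq([.4292,.1862,.2],Y))
c,rad,n=cupfind(near=(.4292,.1862)); print(c,rad,n)
c=np.array([.4290,.1861])
go([*c,.2],Y); line([*c,.045],.2); arm.set_gripper(.05,15); st('grip'); line([*c,.2],.25); print(np.round(get_state()['joints'],2))
d=K(-.273,-.045); go([*d,.2],A); print(np.round(get_state()['joints'],2)); line([*d,.120],.15); line([*d,.1083],.03); st('touch')
```

```text
21.5 [0.4156 0.1763 0.2006] w 0.0852 gf 0.0 F [-1.2  0.3  0.4]
(np.float64(0.03633764449467064), np.float64(1.3089969389957472))
[0. 0.] 0.0 0
grip 23.3 [0.4291 0.1863 0.0454] w 0.0619 gf 14.9 F [-1.2 -0.3  6.1]
[-0.5  -0.01 -0.    1.94  0.    1.22 -0.77]
[-0.16  0.2   0.37  1.72 -0.08  1.24 -1.28]
touch 26.6 [ 0.5543 -0.1378  0.1084] w 0.0616 gf 15.0 F [-0.8 -0.2  1.1]
```

Run:
```python
from h import *
d=K(-.273,-.045)
arm.set_gripper(.085); line([*d,.24],.2)
b=K(-.475-.06,0); arm.set_gripper(0); Y=A+np.pi/2
go([*b,.2],Y); st(); print(np.round(get_state()['joints'],2))
f=grab('wrist'); g=grab('top'); P=cloud(g)
cv2.imwrite('pics/w2.png',np.vstack([f['frame'][:,:],g['frame'][130:300,:]]))
for y in (.045,-.045):
    k=K(-.273,y); q=P[(abs(P[...,2]-.132)<.008)&(np.hypot(P[...,0]-k[0],P[...,1]-k[1])<.05)][:,:2]
    print(k,cv2.minEnclosingCircle((q*1000).astype(np.float32)) if len(q) else None)
print(bestq([*K(-.26,0),.055],Y))
```

```text
30.7 [0.5845 0.1248 0.2001] w 0.0008 gf 0.0 F [ 0.1 -0.1 -0.2]
[-0.35  0.25  0.07  1.65 -0.02  1.25 -0.22]
[ 0.64405446 -0.13267764] ((644.7879638671875, -133.99526977539062), 31.282270431518555)
[ 0.554201   -0.13781135] ((555.1766357421875, -139.30206298828125), 31.376188278198242)
(np.float64(0.5256175622863395), np.float64(1.6278685933351111))
```

View pics/w2.png

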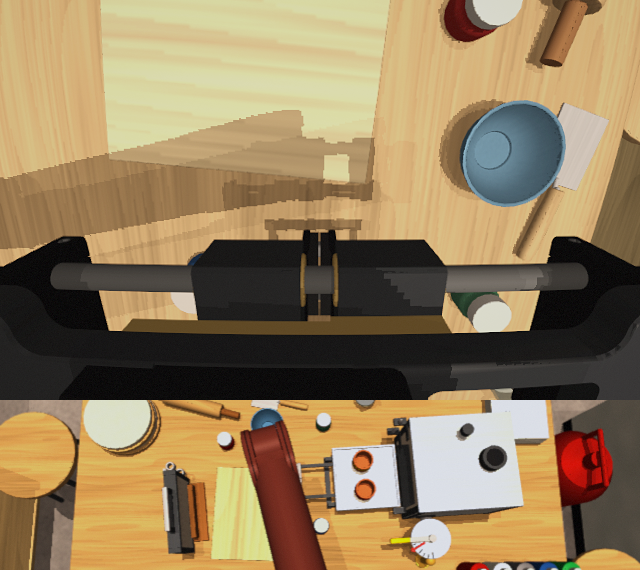

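Both cups stand on the deck ((362,461) and (364,489) in the stacked picture), and the board is empty. Now push the car home.

Run:
```python
from h import *
line([*K(-.535,0),.062],.2); line([*K(-.50,0),.062],.1); line([*K(-.262,0),.062],.07); st()
x=-.262
while x<-.244:
    x+=.0015; line([*K(x,0),.062],.02)
    F=np.array(get_state()['wrist_force'])[:2]@-XK; 
    if F>14: break
st(f'x {x:.4f} F {F:.1f}')
line([*K(x-.04,0),.062],.1); line([*K(x-.04,0),.3],.3)
g=grab('top'); np.savez('top2.npz',P=cloud(g),I=g['frame'])
P=cloud(g); q=P[(abs(P[...,2]-.071)<.006)&(np.hypot(*(P[...,:2]-K(-.235,0)).transpose(2,0,1))<.05)]; print(len(q),[((p[:2]-C)@XK) for p in [np.median(q,0)]] if len(q) else '')
```

```text
35.7 [ 0.5998 -0.1461  0.0619] w 0.0006 gf 1.1 F [-1.   1.7 -1.5]
x -0.2500 F 14.4 37.7 [ 0.6003 -0.1539  0.062 ] w 0.0003 gf 7.1 F [-4.8 14.2  6.4]
0
```

Run:
```python
from h import *
print(np.round(get_state()['joints'],2))
P=np.load('top2.npz')['P']; q=P[(P[...,2]>.26)&(np.abs(P[...,0]-C[0])<.15)&(np.abs(P[...,1]-C[1])<.16)]; 
d=q[:,:2]-C; print('top stuff kx',np.percentile(d@XK,[1,99]),'ky',np.percentile(d@YK,[1,99]),'z',np.percentile(q[:,2],[50,99]))
go([*K(-.24,.08),.38],A); line([*K(-.166,.106),.36],.2)
arm.sleep(.3); f=grab('wrist'); P=cloud(f); cv2.imwrite('pics/pin.png',f['frame'][:260]); np.savez('pin.npz',P=P,I=f['frame'],T=Tw(get_state())); st()
p=K(-.166,.136); m=(np.hypot(P[...,0]-p[0],P[...,1]-p[1])<.02); q=P[m]; print(np.percentile(q[:,2],[5,50,90,95,99]))
q=q[q[:,2]>.228]; print('pin',len(q),q.mean(0),q.min(0),q.max(0),p)
Y=np.radians(6.65); u=np.array([np.cos(Y),np.sin(Y)]); B=np.array([.4884,.4334])
w=B+.106*u; line([*K(-.3,.08),.4],.3); go([*w,.36],Y); line([*w,.291],.15); arm.sleep(.3)
f=grab('wrist'); P=cloud(f); cv2.imwrite('pics/kn.png',f['frame'][:260]); np.savez('kn.npz',P=P,I=f['frame'],T=Tw(get_state())); st()
```

```text
[-0.03  0.23  0.18  1.48 -0.04  1.45  0.21]
top stuff kx [-0.01769513  0.09841433] ky [-0.03354846  0.0919858 ] z [0.287109   0.30703353]
 41.4 [ 0.7111 -0.2352  0.3606] w 0.0002 gf 0.0 F [-0.2 -0.8  0.3]
[0.25022981 0.44812748 0.46738923 0.46901365 0.47032445]
pin 24273 [ 0.73917013 -0.23432595  0.44973989] [ 0.72102639 -0.25425554  0.22820718] [ 0.75042308 -0.21433653  0.47169454] [ 0.74100971 -0.23431266]
 45.0 [0.5939 0.4458 0.2917] w 0.0003 gf 0.0 F [-0.2  0.5 -0.7]
```

View pics/pin.png

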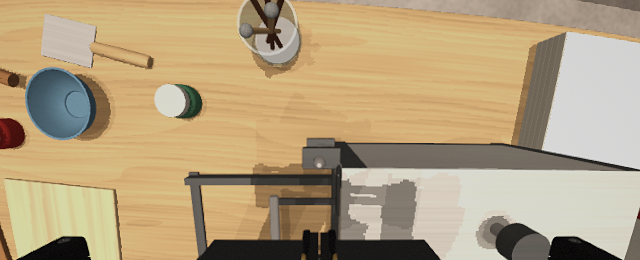

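View pics/kn.png

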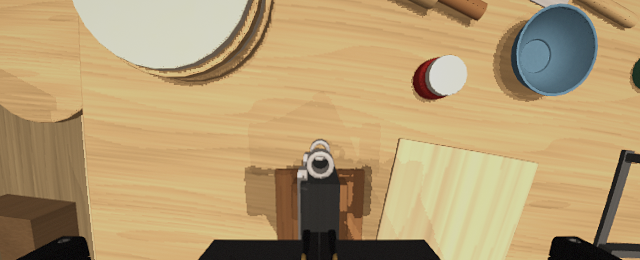

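Run:
```python
from h import *
D=np.load('pin.npz');E=np.load('kn.npz')
cv2.imwrite('pics/pk.png',np.hstack([cv2.resize(x['I'][130:190,295:345],None,fx=8,fy=8,interpolation=cv2.INTER_NEAREST) for x in (D,E)]))
P=D['P']; 
# +y top edge of kiln: first row per column with z>.24
pts=[]
for c in range(370,600,3):
    col=P[:230,c]; r=np.where(abs(col[:,2]-.25)<.006)[0]
    if len(r): pts.append(col[r[0],:2])
pts=np.array(pts); v=cv2.fitLine(pts.astype(np.float32)*1000,cv2.DIST_HUBER,0,.01,.01).ravel(); print('edge ang',np.degrees(np.arctan2(v[1],v[0])), (pts-C)@YK)
Q=E['P']; m=(Q[...,2]>.15)&(Q[...,2]<.172); m[:, :300]=0; m[:,340:]=0; m[180:]=0
print(m.sum(), cv2.minEnclosingCircle((Q[m][:,:2]*1000).astype(np.float32)), np.median(Q[m][:,2]))
m=(P[...,2]>.226)&(P[...,2]<.24); m[:,:300]=0; m[:,337:]=0;m[180:]=0; print(m.sum(),P[m].mean(0) if m.any() else '', [ (r,c) for r,c in np.argwhere(m)][:3]); print(P[162,319])
```

```text
edge ang -86.832085 [0.13517252 0.13507525 0.13490566 0.13477269 0.13484721 0.13488651
 0.13486972 0.13492581 0.13497818 0.13479703 0.13494551 0.13409612
 0.13397117 0.13424561 0.13427917 0.13408128 0.13422013 0.13419217
 0.13426089 0.1339526  0.13419143 0.13414289 0.13422869 0.13413908
 0.1338728  0.13402369 0.13388787 0.13408235 0.13424488 0.13408607
 0.13399076 0.13396261 0.1341803  0.13413604 0.13398535 0.13409692
 0.13420802 0.13427633 0.13436128 0.13421192 0.13439223 0.13411857
 0.13420097 0.13433245 0.13442183 0.13425839 0.13456274 0.13438525
 0.13427246 0.13434434 0.13451033 0.13449442 0.13450252 0.13462422
 0.13452752 0.13450469 0.13448956 0.13454277 0.1345448  0.13460219
 0.1347125  0.13365211 0.13372302 0.13385346 0.13380113 0.13391008
 0.13397459 0.13382071 0.13410135 0.13401537 0.13393116 0.1341513
 0.13410037 0.13389296 0.13388524 0.13417683 0.13411812]
615 ((615.9151000976562, 448.45684814453125), 19.800241470336914) 0.16498676472958212
102 [ 0.74068683 -0.23203658  0.23116917] [(np.int64(158), np.int64(316)), (np.int64(158), np.int64(317)), (np.int64(158), np.int64(318))]
[ 0.74207073 -0.23262072  0.23365272]
```

View pics/pk.png

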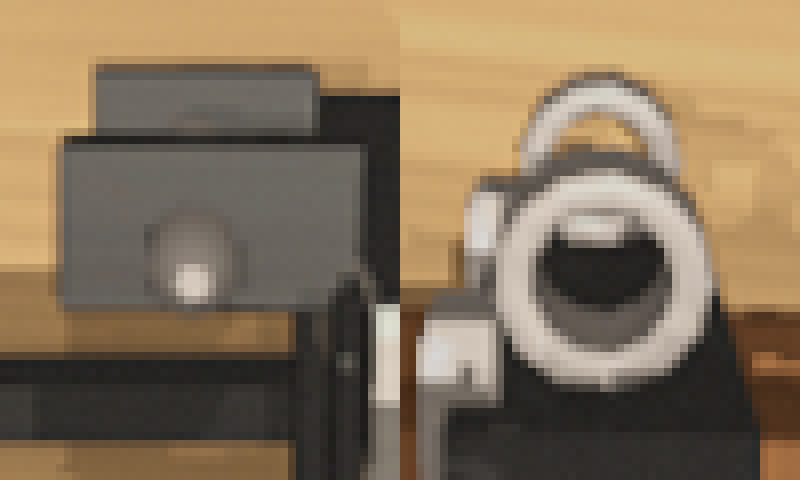

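Run:
```python
from h import *
f=imaging.grab_frame('wrist'); Km=np.array([[f['fx'],0,f['cx']],[0,f['fy'],f['cy']],[0,0,1]])
def ray(T,u,v,z):
    T=T@f['hand_eye']; n=cv2.undistortPoints(np.array([[[u,v]]],float),Km,np.array(f['dist'])).ravel()
    d=T[:3,:3]@[n[0],n[1],1]; return (T[:3,3]+d*(z-T[2,3])/d[2])[:2]
p=ray(np.load('pin.npz')['T'],318.6,165.0,.235); k=ray(np.load('kn.npz')['T'],319.9,164.6,.166)
B=np.array([.4884,.4334]); d=k-B
print('pin',p,'kiln', (p-C)@XK,(p-C)@YK,'kn',k,np.hypot(*d),np.degrees(np.arctan2(d[1],d[0])))
np.savez('pk.npz',p=p,k=k)
# door bar in wrist cloud?
Q=np.load('kn.npz')['P']; m=(Q[...,2]>.226)&(Q[...,2]<.245); print(m.sum())
m=(Q[...,2]>.168)&(Q[...,2]<.185); q=(Q[m][:,:2]*1000).astype(np.float32); print(len(q), cv2.minAreaRect(q) if len(q)>9 else '')
```

```text
pin [ 0.73951805 -0.23259524] kiln -0.1677997120193318 0.1346087306791319 kn [0.62252256 0.44892187] 0.13501773986627497 6.601416491898242
130
2017 ((542.2223510742188, 440.5657958984375), (158.18316650390625, 35.88373947143555), 6.087709903717041)
```

Run:
```python
from h import *
Y=np.radians(6.6); k=np.load('pk.npz')['k']; g=k-.136*np.array([np.cos(Y),np.sin(Y)]); print(g)
line([*g,.30],.2,Y); arm.set_gripper(.05); line([*g,.224],.1); arm.set_gripper(0,60); st('grip'); print(np.round(get_state()['joints'],2))
line([*g,.26],.06); st('lift'); line([*g,.36],.15); st('up')
f=grab('wrist'); cv2.imwrite('pics/d1.png',cv2.resize(f['frame'],None,fx=.7,fy=.7))
g2=grab('scene'); cv2.imwrite('pics/d2.png',g2['frame'])
```

```text
[0.48742387 0.43329042]
grip 48.4 [0.4874 0.4334 0.224 ] w 0.013 gf 60.0 F [0.4 0.6 1.4]
[-1.02  0.35  0.29  1.48 -0.1   1.32 -2.17]
lift 49.2 [0.4873 0.4332 0.2597] w 0.0134 gf 60.0 F [-0.6  0.  -5.7]
up 50.0 [0.4871 0.4331 0.3587] w 0.0132 gf 60.0 F [ 0.4 -0.1 -6.7]
```

View pics/d2.png

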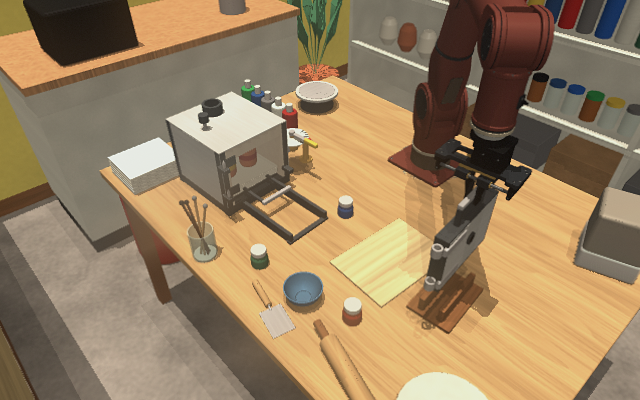

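The door hangs upright, clear of the stand (460,235), knuckles at (437,255) and (430,305). Carry it to the kiln and lower with force checks.

```bash
cat > low.py <<'E'
from h import *
A2=np.radians(3.2); XK2=np.array([np.sin(A2),-np.cos(A2)]); YK2=np.array([np.cos(A2),np.sin(A2)])
G=np.load('pk.npz')['p']-.136*YK2
E
python3 - <<'E'
from low import *
line([.50,.30,.358],.2); line([*(G-XK2*.13),.358],.2,A2); st(); print(np.round(get_state()['joints'],2))
line([*(G-XK2*.13),.344],.1); line([*G,.344],.08); arm.sleep(.3); st('over'); print(G)
z=.344
F0=np.array(get_state()['wrist_force'])
while z>.3235:
    z-=.004; line([*G,z],.04); F=np.array(get_state()['wrist_force'])-F0
    if np.abs(F).max()>5: print('contact',z,F); break
st()
g=grab('scene'); cv2.imwrite('pics/h1.png',cv2.resize(g['frame'][70:230,150:350],None,fx=3,fy=3))
f=grab('wrist'); np.savez('h1.npz',P=cloud(f),I=f['frame'])
E
```

```text
53.2 [ 0.5965 -0.1094  0.358 ] w 0.0132 gf 60.0 F [-0.1 -0.4 -6.3]
[-0.43  0.24  0.67  1.39 -0.15  1.56 -1.28]
over 55.5 [ 0.6038 -0.24    0.3441] w 0.0134 gf 60.0 F [-0.1  0.6 -5.9]
[ 0.60373011 -0.24018697]
 57.0 [ 0.6036 -0.2401  0.3196] w 0.0132 gf 60.0 F [ 0.2  0.7 -6.2]
```

View pics/h1.png

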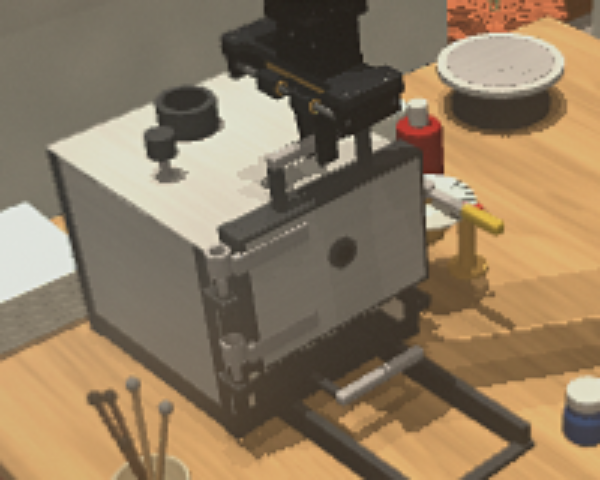

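Knuckles (218,258) and (233,350) are right above their brackets/pins. Lower on.

Run:
```python
from low import *
z=.3196; off=np.zeros(2)
while z>.2925:
    z-=.0015; line([*(G+off),z],.03); F=np.array(get_state()['wrist_force'])
    if np.hypot(*F[:2])>4: off+=np.clip(F[:2],-8,8)*.0001
    if F[2]>2 or np.hypot(*F[:2])>20: print('contact',round(z,4),F.round(1),off); break
st(); print(off)
```

```text
contact 0.2926 [-4.   1.   6.6] [-0.00040111  0.00010354]
 61.6 [ 0.6038 -0.2405  0.294 ] w 0.0133 gf 60.0 F [-4.   1.   6.6]
[-0.00040111  0.00010354]
```

Run:
```python
from low import *
arm.set_gripper(.05); st(); p=get_state()['ee_pos']; line([p[0],p[1],.40],.15)
go([*K(-.35,-.02),.40],A)
g=grab('scene'); np.savez('sc3.npz',P=cloud(g),I=g['frame'])
g2=grab('top'); P=cloud(g2); np.savez('top3.npz',P=P,I=g2['frame'])
cv2.imwrite('pics/h2.png',np.vstack([cv2.resize(g['frame'][100:220,150:350],None,fx=3,fy=3)]))
m=abs(P[...,2]-.309)<.006; q=P[m][:,:2]; q=q[np.hypot(*(q-G).T)<.09]; print(len(q),cv2.minAreaRect((q*1000).astype(np.float32)),G)
```

```text
62.5 [ 0.6037 -0.2402  0.2926] w 0.05 gf 0.0 F [-0.5 -0.2 -0. ]
242 ((604.4974365234375, -241.0303955078125), (121.43453979492188, 14.870868682861328), 3.1632120609283447) [ 0.60373011 -0.24018697]
```

View pics/h2.png

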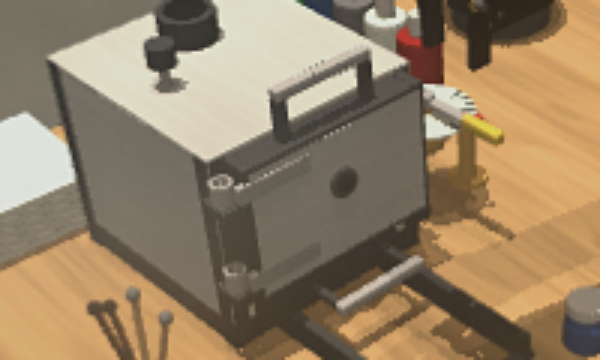

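The door sits down on both pins, shut (yaw 3.16°, bar top at 0.309). Now look at the valve from close by.

Run:
```python
from low import *
v=K(-.09,-.207); print(v,np.round(get_state()['joints'],2))
# lever push reach check
for q in (0,.4,.65,.9):
    for dz in (.150,.2):
        dr=np.array([[np.cos(q),-np.sin(q)],[np.sin(q),np.cos(q)]])@(-XK); tg=np.array([-dr[1],dr[0]])
        t=v+.096*dr-tg*.0175; print(q,dz,np.round(t,3),bestq([*t,dz],np.arctan2(tg[1],tg[0])))
ok=False
for y in (A,A-np.pi/2,A+np.pi,A+np.pi/2):
    t=v-.03*np.array([np.cos(y),np.sin(y)]); j=arm.inverse_kinematics([*t,.30],quat(y)); print(np.degrees(y),None if j is None else np.round(j,2))
    if j is not None and not ok: ok=True; yy,tt=y,t
line([*K(-.35,-.15),.42],.3)
arm.movep([*map(float,tt),.32],quat(yy)); arm.sleep(.3); f=grab('wrist'); T=Tw(get_state()); np.savez('v.npz',P=cloud(f),I=f['frame'],T=T); st()
cv2.imwrite('pics/v.png',f['frame'])
```

```text
[ 0.40290332 -0.32975408] [-0.56  0.17  0.69  1.38 -0.11  1.63 -1.39]
0 0.15 [ 0.415 -0.233] (np.float64(0.6375505952794096), np.float64(0.05707226654021458))
0 0.2 [ 0.415 -0.233] (np.float64(0.5737798007924015), np.float64(0.05707226654021458))
0.4 0.15 [ 0.376 -0.236] (np.float64(0.7040376805266606), np.float64(0.4570722665402145))
0.4 0.2 [ 0.376 -0.236] (np.float64(0.6379350228391665), np.float64(0.4570722665402145))
0.65 0.15 [ 0.354 -0.245] (np.float64(0.8979372143535056), np.float64(0.7070722665402145))
0.65 0.2 [ 0.354 -0.245] (np.float64(0.8416027086064588), np.float64(0.7070722665402145))
0.9 0.15 [ 0.335 -0.26 ] (np.float64(1.1548625874440395), np.float64(0.9570722665402145))
0.9 0.2 [ 0.335 -0.26 ] (np.float64(1.1119399853526963), np.float64(0.9570722665402145))
3.27 [-0.45 -0.09  1.04  1.76  0.08  1.43 -0.93]
-86.73 [-0.44 -0.07  0.97  1.75  0.06  1.43 -2.57]
183.27 [-0.15  0.09  0.77  1.65 -0.06  1.43  2.26]
93.27 [-0.21  0.09  0.93  1.66 -0.07  1.43  0.78]
 66.3 [ 0.3733 -0.3311  0.3201] w 0.05 gf 0.0 F [-0.2 -0.6  0.1]
```

View pics/v.png

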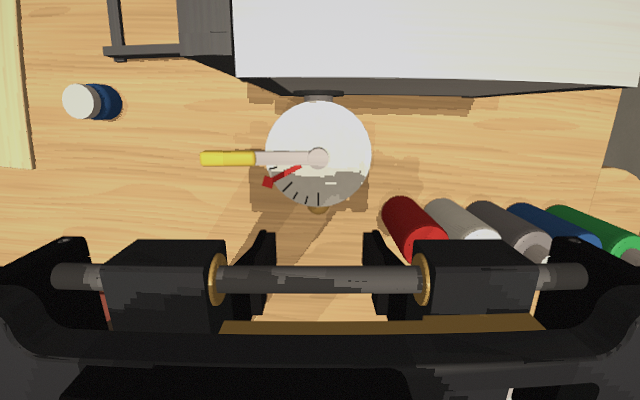

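Hub at (319,157), lever to the left with sleeve (201-255,158), red pointer at (267,183)-(300,167).

```bash
cat >> low.py <<'E'
f0=None
def proj(T,uv,z):
    global f0
    f0=f0 or imaging.grab_frame('wrist'); f=f0; Km=np.array([[f['fx'],0,f['cx']],[0,f['fy'],f['cy']],[0,0,1]])
    T=T@f['hand_eye']; n=cv2.undistortPoints(np.array(uv,float).reshape(-1,1,2),Km,np.array(f['dist'])).reshape(-1,2)
    d=np.c_[n,np.ones(len(n))]@T[:3,:3].T; return (T[:3,3]+d*((z-T[2,3])/d[:,2])[:,None])[:,:2]
def valve(I,T,rows=(90,235),cols=(180,390)):
    hsv=cv2.cvtColor(I,cv2.COLOR_BGR2HSV);H,S,V=[hsv[...,i].astype(int) for i in range(3)]
    w=np.zeros(H.shape,bool); w[rows[0]:rows[1],cols[0]:cols[1]]=True
    def big(m):
        n,l,s,_=cv2.connectedComponentsWithStats(m.astype(np.uint8)); m=l==1+np.argmax(s[1:,4]); return np.argwhere(m)[:,::-1]
    v0=K(-.0918,-.2084); out={}
    for n,m,z in (('lever',(abs(H-28)<7)&(S>150)&(V>70)&w,.153),('ptr',((H<7)|(H>172))&(S>140)&(V>60)&w,.133)):
        q=proj(T,big(m),z); l=cv2.fitLine((q*1000).astype(np.float32),cv2.DIST_L2,0,.01,.01).ravel()
        c=q.mean(0)-v0; d=l[:2]*np.sign(l[:2]@c); sh=-XK2
        a=lambda x: np.arctan2(sh[0]*x[1]-sh[1]*x[0],sh@x)
        out[n]=(len(q),q.mean(0).round(4),'r',round(float(np.hypot(*c)),4),'from axis',round(float(a(c)),4),'pca',round(float(a(d)),4), 'line offset of axis mm',round(float((d[0]*c[1]-d[1]*c[0])*1000),1))
    return out
E
python3 - <<'E'
from low import *
D=np.load('v.npz'); print(valve(D['I'],D['T'])); print(K(-.0918,-.2084))
I=D['I'];P=D['P']; m=np.zeros(I.shape[:2],bool); m[90:215,255:380]=True; m&=(abs(P[...,2]-.131)<.006)
print(m.sum(), cv2.minEnclosingCircle((P[m][:,:2]*1000).astype(np.float32)))
print('hub',proj(D['T'],[[318.5,157]],.152))
E
```

```text
{'lever': (459, array([ 0.396 , -0.2346]), 'r', 0.0936, 'from axis', 0.0015, 'pca', -0.0089, 'line offset of axis mm', 1.0), 'ptr': (239, array([ 0.3753, -0.2839]), 'r', 0.0513, 'from axis', 0.4777, 'pca', 0.4705, 'line offset of axis mm', 0.4)}
[ 0.40140292 -0.32803687]
7972 ((404.9539489746094, -319.9267883300781), 67.58181762695312)
hub [[ 0.40273544 -0.32835016]]
```

```bash
cat >> low.py <<'E'
V=np.array([.402,-.3282])
def pt(q,off,r=.096):
    dr=np.array([[np.cos(q),-np.sin(q)],[np.sin(q),np.cos(q)]])@(-XK2); tg=np.array([-dr[1],dr[0]])
    return V+r*dr-tg*off, np.arctan2(tg[1],tg[0])
def push(q0,q1,start=True):
    n=max(1,int(np.ceil(abs(q1-q0)/.05)))
    for q in np.linspace(q0,q1,n+1)[1:]:
        t,y=pt(q,.0175); line([*t,.152],.05,y)
    st(f'q {q1:.3f}')
def look(name):
    t=V-.03*YK; arm.movep([*map(float,t),.32],quat(A)); arm.sleep(.3); f=grab('wrist'); T=Tw(get_state()); print(valve(f['frame'],T)); cv2.imwrite(f'pics/{name}.png',f['frame'][60:260,150:420])
E
python3 - <<'E'
from low import *
arm.set_gripper(0)
t,y=pt(0,.0275); go([*t,.24],y); print(np.round(get_state()['joints'],2)); line([*t,.152],.12); st('down')
push(-.02,.43)
t,y=pt(.43,.03); line([*t,.152],.1); line([*t,.24],.2); look('l1'); st()
E
```

```text
[-0.61 -0.09  0.98  1.88  0.08  1.31 -1.17]
down 68.9 [ 0.4244 -0.2313  0.1527] w 0.0003 gf 0.0 F [-0.5 -0.7 -0.3]Traceback (most recent call last):
  File "<stdin>", line 4, in <module>
  File "low.py", line 29, in push
    t,y=pt(q,.0175); line([*t,.152],.05,y)
                     ~~~~^^^^^^^^^^^^^^^^^
  File "h.py", line 34, in line
    arm.servo_line([float(v) for v in p],feed=feed,attitude=None if yaw is None else quat(yaw))
    ~~~~~~~~~~~~~~^^^^^^^^^^^^^^^^^^^^^^^^^^^^^^^^^^^^^^^^^^^^^^^^^^^^^^^^^^^^^^^^^^^^^^^^^^^^^
rig.MotionError: the arm cannot follow that straight line within its joint ranges
```

Run:
```python
from low import *
s=get_state(); p=s['ee_pos']; st(); print(np.round(s['joints'],2))
line([p[0]+.004,p[1],.152],.05); line([p[0]+.004,p[1],.26],.15)
arm.move_joints([.5,-.05,0,1.9,0,1.28,-1.0]); st(); 
t,y=pt(0,.0275); print(bestq([*t,.24],y));
```

```text
68.9 [ 0.4244 -0.2313  0.1527] w 0.0003 gf 0.0 F [-0.5 -0.7 -0.3]
[-0.59  0.05  1.04  2.   -0.05  1.12 -1.04]
 71.4 [ 0.3856 -0.2612  0.2339] w 0.0002 gf 0.0 F [-0.8 -0.3 -0.5]
(np.float64(0.10822611683033023), np.float64(0.05585053606381862))
```

Run:
```python
from low import *
t,y=pt(0,.0275); go([*t,.24],y); print(np.round(get_state()['joints'],2)); line([*t,.152],.12); st('down')
push(-.02,.43)
t,y=pt(.43,.03); line([*t,.152],.1); line([*t,.24],.2); look('l1'); st()
```

```text
[ 0.45 -0.01 -0.05  1.84 -0.    1.3  -1.11]
down 72.6 [ 0.4244 -0.2312  0.1527] w 0.0003 gf 0.0 F [-0.6 -0.1 -0.2]Traceback (most recent call last):
  File "<stdin>", line 3, in <module>
  File "low.py", line 29, in push
    t,y=pt(q,.0175); line([*t,.152],.05,y)
                     ~~~~^^^^^^^^^^^^^^^^^
  File "h.py", line 34, in line
    arm.servo_line([float(v) for v in p],feed=feed,attitude=None if yaw is None else quat(yaw))
    ~~~~~~~~~~~~~~^^^^^^^^^^^^^^^^^^^^^^^^^^^^^^^^^^^^^^^^^^^^^^^^^^^^^^^^^^^^^^^^^^^^^^^^^^^^^
rig.MotionError: the arm cannot follow that straight line within its joint ranges
```

Run:
```python
from low import *
s=get_state(); print(np.round(s['joints'],3),s['orientation'])
for q in (-.02,.025,.05,.1,.2,.3,.43):
    t,y=pt(q,.0175); j=arm.inverse_kinematics([*map(float,t),.152],quat(y)); j2=arm.inverse_kinematics([*map(float,t),.152],quat(.0558)); print(q,t.round(3),round(y,3),np.round(quat(y),3),None if j is None else np.round(j,2),j2 is not None)
```

```text
[ 0.455  0.061 -0.05   1.962  0.003  1.118 -1.112] [2.72034346e-04 9.99613251e-01 2.78035636e-02 4.85838954e-04]
-0.02 [ 0.416 -0.232] -3.106 [ 0.    -0.018  1.     0.   ] [ 0.55  0.05 -0.14  1.97  0.01  1.12  2.01] True
0.025 [ 0.412 -0.231] -3.061 [ 0.    -0.04   0.999  0.   ] [ 1.47  0.15 -1.11  1.95  0.15  1.13  1.96] True
0.05 [ 0.409 -0.231] -3.036 [ 0.    -0.053  0.999  0.   ] [ 1.48  0.14 -1.11  1.95  0.14  1.13  1.99] True
0.1 [ 0.404 -0.231] -2.986 [ 0.    -0.078  0.997  0.   ] [ 1.5   0.13 -1.12  1.96  0.13  1.13  2.06] True
0.2 [ 0.395 -0.231] -2.886 [ 0.    -0.128  0.992  0.   ] [-0.76 -0.11  1.17  2.06  0.11  1.13  2.19] True
0.3 [ 0.385 -0.232] -2.786 [ 0.    -0.177  0.984  0.   ] [-0.74 -0.15  1.14  2.08  0.15  1.13  2.25] True
0.43 [ 0.373 -0.235] -2.656 [ 0.    -0.241  0.971  0.   ] [-0.72 -0.2   1.11  2.09  0.19  1.14  2.36] True
```

```bash
sed -i 's/line(\[\*t,.152\],.05,y)/line([*t,.152],.05,y+np.pi)/' low.py
python3 - <<'E'
from low import *
push(-.02,.43)
t,y=pt(.43,.03); line([*t,.152],.1); line([*t,.24],.2); look('l1'); st()
E
```

```text
q 0.430 75.0 [ 0.3727 -0.2352  0.152 ] w 0.0001 gf 0.0 F [ 0.7 -0.6 -0.7]
{'lever': (710, array([ 0.3562, -0.244 ]), 'r', 0.0954, 'from axis', 0.4372, 'pca', 0.4526, 'line offset of axis mm', -1.5), 'ptr': (130, array([ 0.3373, -0.4103]), 'r', 0.1043, 'from axis', 2.4239, 'pca', 1.6562, 'line offset of axis mm', 72.5)}
 76.9 [ 0.3721 -0.3294  0.3198] w 0.0006 gf 0.0 F [-0.8  0.5 -0.7]
```

View pics/l1.png

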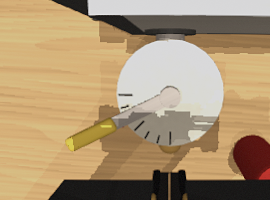

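Lever now at about 0.44, pointer (measured 0.474) just hidden under it; push the last 0.035.

Run:
```python
from low import *
t,y=pt(.43,.03); go([*t,.24],y); line([*t,.152],.1); push(.42,.467)
t,y=pt(.467,.03); line([*t,.152],.1); line([*t,.24],.2); look('l2')
arm.movep([*map(float,V-.03*YK+np.array([0,.12])),.36],quat(A)); arm.sleep(.3); st()
g=grab('top'); np.savez('top4.npz',P=cloud(g),I=g['frame'])
a=cv2.resize(cv2.imread('pics/l2.png'),(640,474)); b=g['frame'][130:300]; cv2.imwrite('pics/fin.png',cv2.resize(np.vstack([a,b]),(596,600)))
```

```text
q 0.467 79.0 [ 0.3694 -0.2364  0.1523] w 0.0002 gf 0.0 F [0.3 0.4 0.4]
{'lever': (714, array([ 0.3526, -0.2461]), 'r', 0.0954, 'from axis', 0.4818, 'pca', 0.4928, 'line offset of axis mm', -1.1), 'ptr': (129, array([ 0.3373, -0.4104]), 'r', 0.1044, 'from axis', 2.4243, 'pca', 1.6544, 'line offset of axis mm', 72.7)}
 81.7 [ 0.3719 -0.2106  0.3595] w 0.0006 gf 0.0 F [-0.3  0.6 -0.3]
```

View pics/fin.png

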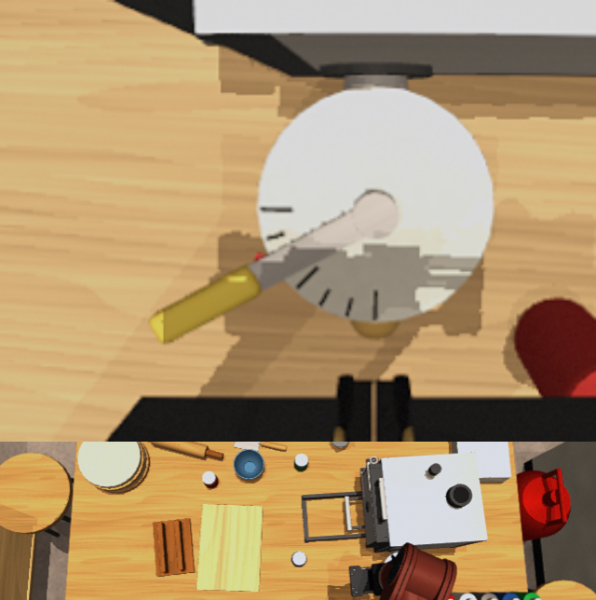

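The lever covers the pointer, with only a parallax sliver of red at (260,257). The door is shut, the car is in, and the jars and bowl are in place. Handing in.

Run:
```python
from low import *
P=np.load('top4.npz')['P']; q=P[(abs(P[...,2]-.071)<.006)]; d=q[:,:2]-C; kx,ky=d@XK,d@YK; m=(abs(ky)<.05)&(kx<-.2)&(kx>-.3); print('bar kx',m.sum(),np.median(kx[m]) if m.any() else '')
print(hand_in())
```

```text
bar kx 146 -0.2348310624822191
the job is handed in; nothing more can be done
None
```

The job is handed in at about 82 s on the robot clock: both cups on the run's ware board stand on the hearth, the car is home, the door is hung on both pins, and the gas lever is at about 0.48 rad against a measured set pointer of about 0.474 rad. `hand_in()` returned no verdict.

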